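Rotate three fossil and mineral specimens between microscopy stations

ROBOT

A 7-joint arm with a two-finger parallel gripper is mounted at the origin on the work surface. World frame = base frame: x ahead of the robot, y to its left, z up, the work surface at z = 0. Lengths are in m, angles in rad, forces in N, time in s.
With the tool pointing down it reaches from about 0.4 to 0.85 m from the base axis. Payload 4.5 kg.
Tool frame: the origin (TCP) lies at the very end of the fingers, on their centre line; the grasp point (between the pads) lies 19 mm behind it; z points along the fingers, y is the line along which they close (so a half turn about z gives the same grasp; the last joint's range is limited). The gripper opens to 88 mm and grips with 3 to 60 N. Pads are 18 mm wide; open, the fingers measure 123 mm over their backs; the gripper's body (75 mm by 187 mm) begins 45 mm behind the grasp point.
Start: joints at [-1.09, 0.689, -0.195, 1.565, 0.157, 0.902, -0.215], TCP at [0.27, 0.564, 0.215] pointing down, gripper open.
Joint ranges: [-3.01, 3.01], [-0.46, 2.08], [-1.47, 1.51], [0.13, 2.56], [-1, 4.14], [0.04, 2.09], [-2.66, 2.66]. Speed limits (rad/s): [2.57, 2.57, 3.14, 3.14, 3.14, 3.14, 3.14].

INTERFACE

Orientations are given as a unit quaternion [x, y, z, w].
In Python, from plant import r, optics gives the robot as it stands.
- The arm moves only by the tool servo_tool, never from a script. Its arguments are lists of equal length, an entry for each row: "translation": the shift along the tool's x, y, z in m, a list of three; "turn": the turn, a rotation vector about the tool's x, y, z in rad, a list of three. In form: {"translation": [[dx, dy, dz], ...], "turn": [[rx, ry, rz], ...]}. A call has 1 to 10 rows; each row shifts and turns the commanded pose from where the row before left it, along the tool's axes as they then stand; what a row does not reach is not made up. A row lasts 1/8 s, in which the tool goes at most 62.5 mm and 10.7 degrees, less where a joint would pass 70% of its speed; a pose out of reach is approached as far as the arm can. A call is refused whole if a number of a shift passes 0.0625 or a number of a turn 0.188, either way. A call with a gripper value outside its range is refused whole. "grip" is the opening, from 0 (shut) to 1 (fully open), set as the call begins (left out, the last holds). The fingers move at their own pace and stop on an object; "grip_force" is the grip in N (left out, the last holds). Time passes only in rows, so rows that do not move let the fingers close. It gives the time, the measured TCP pose, the force, the opening and the grip force at its end, in the units of the state.
- r.get_state(): the state, without advancing time (a new reading comes with each control period).
- optics.snapshot(name): name is "scene" or "top" or "wrist"; returns a dict with "img" (400x640x3 uint8, red, green, blue), "z_map" (400x640 float32, m along the optical axis (not along the pixel's ray), 0 where there is no reading), "mtx" (3x3 intrinsics, pixels), "R" (3x3) and "t" (3): a world point X has camera coordinates R X + t. Camera axes: x right, y down, z forward; pixel columns grow to the right and rows downward; lengths in m; the calibration is good to about 2 mm. A picture is of the moment at which its call begins.
- r.finish_job(): hands the job in; it is judged then, once.
The state is a dict: "clock": time; "q": joint angles; "qd": joint speeds; "joint_torque": joint torques, N m; "tool_pos": TCP position; "eef_rot": TCP orientation; "contact_force": force on the tool from outside, world axes, zero at the start; "moment": the same for the moment, N m; "opening": opening from 0.0 (shut) to 1.0 (fully open); "finger_force": force on a finger pad.
Only numpy, scipy, OpenCV 4.12 (cv2) and the standard library are available. Lean on these libraries where they do the work, as an engineer would, in place of code of your own. Each camera call takes 0.05 s, during which the arm holds its last target. There are 200 camera calls.

TASK

The three mounted specimens are each standing at the wrong station: put the pointed crystal on the pan of the balance, the coiled ammonite on the round light base and the domed sea urchin in the square wooden tray, each standing upright in the middle of its place. The round cork mat is free for parking one on the way and must be empty at the end. They are fragile: set them down rather than drop them, never lay them over, never stand one on the bare bench, and leave the white slide box, the mouse and the amber bottle where they are.

Things in the scene. Friction and masses are not known exactly. Their poses are not given: they have to be found in the camera images.
- crystal: Loose specimen, about 160 g: a pale six-sided pointed crystal, 26 mm across and 38 mm tall, standing point up in the middle of a dark wooden round plinth 50 mm in diameter and 30 mm tall (68 mm tall in all). Origin: centre of the plinth's underside; z up. Grip it by the plinth; all three plinths are the same.
- ammonite: Loose specimen, about 160 g: a grey coiled ammonite, an upright disc 38 mm in diameter and about 17 mm thick (thin along its x axis) on edge on a dark wooden round plinth 50 mm in diameter and 30 mm tall (67 mm tall in all). Origin: centre of the plinth's underside; z up.
- urchin: Loose specimen, about 160 g: a low pale dome (fossil sea urchin) 45 mm in diameter and 22 mm tall on a dark wooden round plinth 50 mm in diameter and 30 mm tall (53 mm tall in all). Origin: centre of the plinth's underside; z up.
- balance: Fixed small white balance, the crystal's place. Its body is a box 140 mm (x) by 110 mm (y) and 34 mm tall, from 85 mm in front (-x) of the origin to 55 mm behind it, with a display strip at the front; its round steel pan, 90 mm in diameter, has its flat top 42 mm above the bench. Origin: on the bench, straight under the pan's centre; z up.
- light_base: Fixed round grey light base, the ammonite's place: a disc 130 mm in diameter, flat top 28 mm above the bench, a white frosted window 84 mm in diameter flush in its middle. Origin: on the bench, under its centre; z up.
- tray: Fixed square wooden tray, the sea urchin's place: 130 mm by 130 mm outside, 118 mm inside, floor 8 mm above the bench, rim 11 mm above the bench (3 mm over the floor). Origin: on the bench, under its centre; z up.
- cork_mat: Fixed round cork mat, the free parking place: 100 mm in diameter, top 8 mm above the bench, empty at the start. Origin: on the bench, under its centre; z up.
- slide_box: Bystander: loose white box, 72 by 97 mm and 34 mm tall. Origin: centre of its underside.
- mouse: Bystander: loose grey computer mouse, 100 by 58 mm and 31 mm tall. Origin: centre of its underside.
- bottle: Bystander: loose amber bottle, 36 mm in diameter and 70 mm tall. Origin: centre of its underside.
There are look-alikes about, which are no part of the job. What is shaped like the light_base but yellow is not meant. Leave any purple look-alike of the ammonite alone.

How it is judged:
At the end, for the whole second after the job is handed in: Crystal on the balance's pan, ammonite on the light base, sea urchin in the tray: each within 15 mm of the middle of its place, standing on it (height within 3 mm), upright within 0.06 rad and at rest; so the cork mat is empty (horizontal distance between crystal and balance below 0.015 m and z of crystal in the frame of balance between 0.039 and 0.045 m and angle between each of crystal, ammonite, urchin's own z axis and vertical below 0.06 rad and linear speed of each of crystal, ammonite, urchin below 0.02 m/s and angular speed of each of crystal, ammonite, urchin below 0.2 rad/s and horizontal distance between ammonite and light_base below 0.015 m and z of ammonite in the frame of light_base between 0.025 and 0.031 m and horizontal distance between urchin and tray below 0.015 m and z of urchin in the frame of tray between 0.005 and 0.011 m); the robot touches nothing.
It fails at once if a specimen is tipped over (more than 35 degrees) (angle between any of crystal, ammonite, urchin's own z axis and vertical above 0.61 rad).
It fails at once if a specimen stands on the bare bench (height (world z) of any of crystal, ammonite, urchin below 0.003 m).
It fails at once if a specimen is dropped (falls free faster than 0.6 m/s, about 18 mm) ((linear speed of crystal above 0.6 m/s and contact force between crystal and anything else below 0.02 N) or (linear speed of ammonite above 0.6 m/s and contact force between ammonite and anything else below 0.02 N) or (linear speed of urchin above 0.6 m/s and contact force between urchin and anything else below 0.02 N)).
It fails at once if the slide box, mouse or bottle is moved more than 25 mm (distance of any of slide_box, mouse, bottle from where it was at the start of the episode above 0.025 m).
It also fails if it takes over 112 s, if anything falls off the work surface, if the arm or the gripper's body presses on something with over 40 N, if the wrist force passes 120 N, or if a joint passes its speed limit or range.

## Working session

There is one attempt and no reset: what is moved stays moved. The work goes in short steps, Python scripts to look and compute and a tool call to move; the robot and the scene stay as the last step left them, time stands still between calls to the robot, and variables do not carry over. Pictures are saved under pics/ and viewed, at most 14 in all, crops included, and the job is handed in when it is done.

Besides the shell and the picture viewer there is one more tool, called after ">>>" as name(argument=value, ...) on one line, values as JSON. servo_tool: Moves the arm, as the interface text tells. Its arguments: {"type":"object","properties":{"translation":{"type":"array"},"turn":{"type":"array"},"grip":{"type":"number"},"grip_force":{"type":"number"}},"required":["translation","turn"]}

```bash
mkdir -p pics; ls; python3 - <<'E'
from plant import r, optics
import cv2,numpy as np
for n in ("scene","top"):
    s=optics.snapshot(n); cv2.imwrite(f"pics/{n}0.png",s["img"][:,:,::-1]); np.savez(f"{n}0.npz",**s)
    print(n,s["mtx"].round(1).tolist(),s["R"].round(3).tolist(),s["t"].round(3).tolist())
st=r.get_state();print(st)
E
```

```text
pics
scene [[483.2, 0.0, 321.4], [0.0, 483.2, 194.0], [0.0, 0.0, 1.0]] [[-0.484, 0.875, 0.018], [0.484, 0.285, -0.827], [-0.729, -0.391, -0.562]] [0.264, -0.192, 1.753]
top [[493.9, 0.0, 322.7], [0.0, 493.9, 191.3], [0.0, 0.0, 1.0]] [[-0.023, -1.0, 0.006], [-0.981, 0.021, -0.192], [0.192, -0.01, -0.981]] [0.003, 0.509, 1.348]
{'clock': 0.1, 'q': array([-1.09018657,  0.68990307, -0.19449539,  1.5662022 ,  0.15733002,
        0.90249475, -0.21510947]), 'qd': array([ 0.00122235, -0.00318635, -0.00043732, -0.00240214,  0.00034486,
        0.00095816,  0.00161355]), 'joint_torque': array([-3.82614322e-03, -5.28500605e+01, -1.27140373e+00, -1.53836453e+01,
       -5.25030470e-02,  2.01381619e-03,  3.75467414e-05]), 'tool_pos': array([0.26986494, 0.56308832, 0.21459788]), 'eef_rot': array([ 2.21520982e-01,  9.75155271e-01, -8.01241624e-04, -1.02961333e-04]), 'contact_force': array([-0.25428247,  0.18475027, -0.10678   ]), 'moment': array([ 0.00626587, -0.02823025, -0.0052269 ]), 'finger_force': 0.0, 'opening': 1.0010013149811328}
```

View pics/scene0.png

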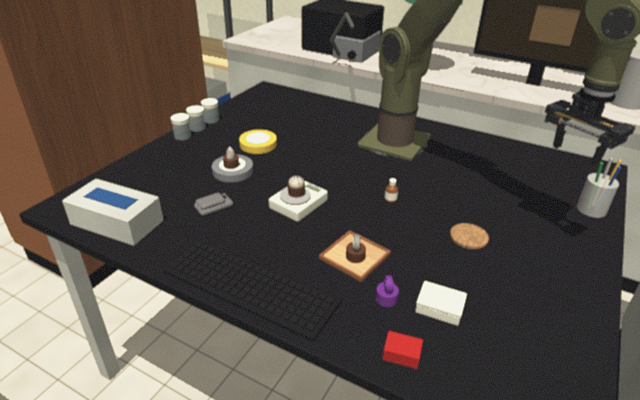

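View pics/top0.png

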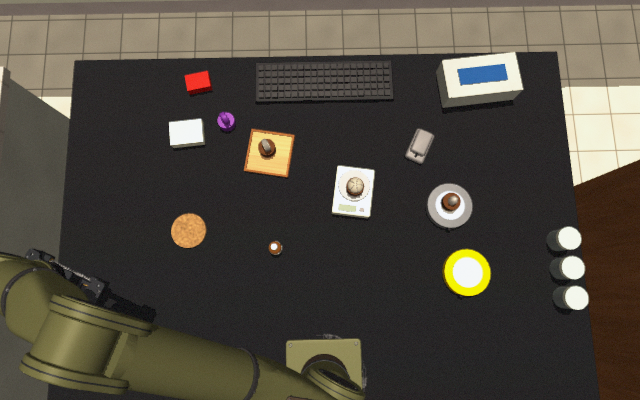

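The top view shows the ammonite in the tray (268,148), the urchin on the balance (355,186), the crystal on the light base (452,201) and the cork mat empty (188,230). The purple decoy is at (226,121), the yellow decoy at (467,272), the mouse at (420,145), the slide box at (187,133) and the bottle at (275,247).

```bash
cat > h.py <<'E'
import numpy as np,cv2
def cloud(s):
    K=s["mtx"];z=s["z_map"];v,u=np.mgrid[:z.shape[0],:z.shape[1]]
    P=np.stack([(u-K[0,2])/K[0,0]*z,(v-K[1,2])/K[1,1]*z,z],-1)
    return (P-s["t"])@s["R"]      # world points
def plane(s,uv,h):
    uv=np.atleast_2d(uv).astype(float);K=s["mtx"]
    d=np.c_[(uv-K[[0,1],2])/K[0,0],np.ones(len(uv))]@s["R"];C=-s["R"].T@s["t"]
    return (C+d*((h-C[2])/d[:,2])[:,None])[:,:2]
def biggest(m):
    c=cv2.findContours(m.astype(np.uint8),cv2.RETR_EXTERNAL,cv2.CHAIN_APPROX_NONE)[0]
    return max(c,key=cv2.contourArea)[:,0,:]
E
python3 - <<'E'
from h import *
s=dict(np.load("top0.npz"));X=cloud(s);z=X[...,2]
valid=s["z_map"]>0
print("valid",valid.mean(),"bench z",np.median(z[100:300,200:400]),z[100:300,200:400].std())
hsv=cv2.cvtColor(s["img"],cv2.COLOR_RGB2HSV)
win=dict(tray=(268,152,30,.011),bal=(354,191,30,.034),light=(450,205,27,.028),cork=(188,230,24,.008),slide=(187,133,24,.034),mouse=(420,145,24,.02),bottle=(275,247,13,.05))
for n,(u,v,w,h) in win.items():
    m=np.zeros(z.shape,bool);m[v-w:v+w,u-w:u+w]=True
    c=biggest(m&(hsv[...,2]>60))
    P=plane(s,c,h);(cx,cy),rad=cv2.minEnclosingCircle(P.astype(np.float32)*1000)
    (ex,ey),dims,ang=cv2.minAreaRect(P.astype(np.float32)*1000)
    print(n,"circ",round(cx),round(cy),round(rad),"rect",round(ex),round(ey),np.round(dims),round(ang,1))
    print("   heights",np.percentile(z[m&valid],[5,25,50,75,95,100]).round(3))
for n,(u,v,st) in dict(amm=(268,148,.008),urc=(355,186,.042),cry=(452,201,.028)).items():
    m=np.zeros(z.shape,bool);m[v-16:v+16,u-16:u+16]=True
    m&=(z>st+.022)&(z<st+.08)
    P=X[m];print(n,m.sum(),P.mean(0).round(4),P.min(0).round(3),P.max(0).round(3))
E
```

```text
valid 0.996125 bench z -0.0006417821720733665 0.08804190444387694
tray circ 637 147 92 rect 638 147 [134. 134.] 80.2
   heights [-0.005 -0.001  0.004  0.008  0.035  0.079]
bal circ 511 -93 88 rect 511 -96 [112. 146.] 81.5
   heights [-0.005 -0.001  0.026  0.036  0.079  0.098]
light circ 466 -371 66 rect 465 -371 [130. 128.] 88.7
   heights [-0.005 -0.001  0.023  0.028  0.057  0.097]
cork circ 412 379 52 rect 414 378 [101. 100.] 1.3
   heights [-0.005 -0.001  0.002  0.006  0.01   0.017]
slide circ 694 387 64 rect 696 386 [ 84. 103.] 5.4
   heights [-0.005 -0.002  0.002  0.031  0.036  0.042]
mouse circ 646 -297 54 rect 646 -297 [ 59. 102.] 63.9
   heights [-0.006 -0.003  0.     0.011  0.031  0.039]
bottle circ 354 126 20 rect 353 127 [37. 37.] 44.2
   heights [-0.005 -0.002 -0.     0.004  0.055  0.074]
amm 232 [0.6432 0.1518 0.0471] [0.623 0.129 0.03 ] [0.67  0.176 0.079]
urc 246 [ 0.5151 -0.0971  0.084 ] [ 0.494 -0.122  0.064] [ 0.543 -0.074  0.098]
cry 247 [ 0.4701 -0.366   0.0633] [ 0.447 -0.394  0.05 ] [ 0.495 -0.344  0.097]
```

Sizes match the given ones. I'll square the tool to the world axes and pass over the cork mat for a wrist view.

>>> servo_tool(translation=[[0,0,0],[0,0,0],[0,0,0],[-0.0355,-0.0463,-0.009],[-0.0355,-0.0463,-0.009],[-0.0355,-0.0463,-0.009],[-0.0355,-0.0463,-0.009],[0,0,0]], turn=[[0,0,-0.149],[0,0,-0.149],[0,0,-0.149],[0,0,0],[0,0,0],[0,0,0],[0,0,0],[0,0,0]], grip=1)

```text
clock: 1.1
tool_pos: [0.4166, 0.3729, 0.2513]
eef_rot: [0.005, 1.0, -0.002, 0.001]
contact_force: [-0.9, 0.6, 0.1]
opening: 0.999
finger_force: 0.0
```

```bash
cat >> h.py <<'E'
from scipy.spatial.transform import Rotation
def go(r,X,Y,Z):
    "print the tool-frame shift to a world target, and the turn that squares the tool"
    s=r.get_state();R=Rotation.from_quat(s["eef_rot"])
    d=R.inv().apply(np.array([X,Y,Z])-s["tool_pos"])
    T=Rotation.from_matrix(np.diag([-1.,1,-1]))
    print("t",round(s["clock"],2),"tcp",s["tool_pos"].round(4),"shift",d.round(4),"turn",(R.inv()*T).as_rotvec().round(4),"open",round(s["opening"],3),"q7",s["q"].round(2)[[0,2,6]])
E
python3 - <<'E'
from plant import r,optics
from h import *
go(r,.412,.378,.25)
s=optics.snapshot("wrist");cv2.imwrite("pics/w1.png",s["img"][:,:,::-1]);np.savez("w1.npz",**s)
print(-s["R"].T@s["t"],s["R"].round(2).tolist(),s["mtx"].round(0).tolist())
E
```

```text
t 1.1 tcp [0.4166 0.3729 0.2513] shift [0.0047 0.0051 0.0013] turn [-0.0035  0.0025 -0.0102] open 0.999 q7 [-0.6  -0.36  0.5 ]
[0.35068313 0.37432472 0.42027008] [[0.01, 1.0, -0.0], [0.97, -0.01, 0.26], [0.26, -0.01, -0.97]] [[286.0, 0.0, 315.0], [0.0, 286.0, 197.0], [0.0, 0.0, 1.0]]
```

View pics/w1.png

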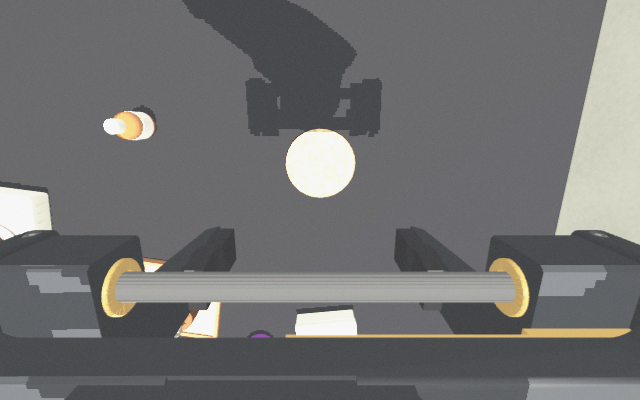

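The wrist view shows the cork mat as a bright disc centred at about (320,163), clear of the fingers, and the bottle at (128,125). I'll measure it and move over the tray.

>>> servo_tool(translation=[[-0.037,-0.037,0],[-0.037,-0.037,0],[-0.037,-0.037,0],[-0.037,-0.037,0],[-0.037,-0.037,0],[-0.033,-0.036,0],[0,0,0],[0,0,0]], turn=[[0,0,0],[0,0,0],[0,0,0],[0,0,0],[0,0,0],[0,0,0],[0,0,0],[0,0,0]])

```text
clock: 2.15
tool_pos: [0.6289, 0.1602, 0.2508]
eef_rot: [-0.002, 1.0, 0.001, -0.001]
contact_force: [-0.6, 0.3, 0.1]
opening: 1.0
finger_force: 0.0
```

```bash
python3 - <<'E'
from plant import r,optics
from h import *
s=dict(np.load("w1.npz"));g=s["img"].max(2)
m=np.zeros(g.shape,bool);m[115:225,260:380]=True
c=biggest(m&(g>150));P=plane(s,c,.008).astype(np.float32)*1000
print("cork",cv2.minEnclosingCircle(P),cv2.fitEllipse(P))
go(r,.637,.147,.25)
s=optics.snapshot("wrist");cv2.imwrite("pics/w2.png",s["img"][:,:,::-1]);np.savez("w2.npz",**s)
E
```

```text
cork ((412.51043701171875, 380.24737548828125), 50.75415802001953) ((412.57025146484375, 380.1714782714844), (99.26078033447266, 99.74276733398438), 5.0986328125)
t 2.15 tcp [0.6289 0.1602 0.2508] shift [-0.008  -0.0132  0.0008] turn [ 0.0019 -0.0017  0.0031] open 1.0 q7 [-0.13 -0.37  1.03]
```

View pics/w2.png

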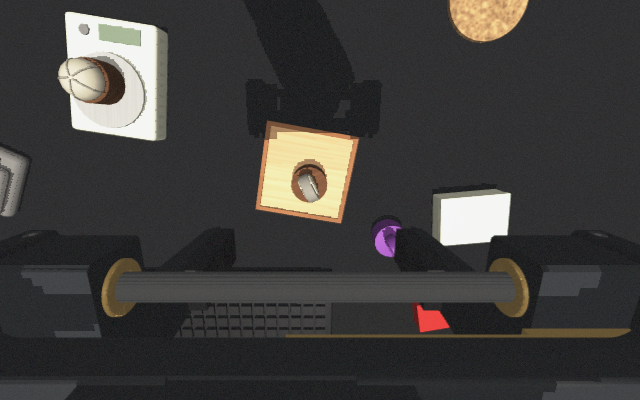

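The tray is centred at about (307,172) with the ammonite's plinth in it at (309,183), free on all sides. The urchin on the balance is at (90,80) and the purple decoy at (388,238).

```bash
cat >> h.py <<'E'
def plinth(s,xy,base):
    "plinth axis: circle about the depth points at plinth-top height"
    X=cloud(s);m=(np.hypot(X[...,0]-xy[0],X[...,1]-xy[1])<.04)&(X[...,2]>base+.024)&(X[...,2]<base+.036)
    m&=s["z_map"]>0
    c=biggest(m);P=plane(s,c,base+.03).astype(np.float32)*1000
    h=X[m][:,2]
    return "plinth",np.round(cv2.minEnclosingCircle(P)[0],1),round(cv2.minEnclosingCircle(P)[1],1),"ell",[np.round(a,1) for a in cv2.fitEllipse(P)[:2]],"z",np.median(h).round(4)
E
python3 - <<'E'
from h import *
s=dict(np.load("w2.npz"));g=s["img"].max(2)
m=np.zeros(g.shape,bool);m[115:230,248:362]=True
print(g[130:136,150:154].max(),g[175,250:262],g[190,345:360])
c=biggest(m&(g>105));P=plane(s,c,.011).astype(np.float32)*1000
print("tray",cv2.minAreaRect(P))
print(plinth(s,(.64,.148),.008))
# balance coarse
P=cloud(s);print(plinth(s,(.518,-.097),.042))
E
```

```text
246 [ 47  44  46  49  53  46  48  48  46  83 199 214] [213 217 190  96  48  52  49  52  49  47  48  49  50  47  53]
tray ((638.0391235351562, 147.44937133789062), (130.8758544921875, 130.36929321289062), 80.2127685546875)
('plinth', array([647.1, 152.5]), 25.0, 'ell', [array([647.2, 152.8]), array([44.9, 46.6])], 'z', np.float64(0.0377))
('plinth', array([519.7, -95. ]), 25.4, 'ell', [array([ 518.8, -102.2]), array([47.5, 60. ])], 'z', np.float64(0.0713))
```

>>> servo_tool(translation=[[-0.018,-0.0077,0.03],[0,0,0.055],[0,0,0.055],[0,0,0.035],[0,0,0],[0,0,0]], turn=[[0,0,0.003],[0,0,0],[0,0,0],[0,0,0],[0,0,0],[0,0,0]])

```text
clock: 2.95
tool_pos: [0.6488, 0.1518, 0.0781]
eef_rot: [0.001, 1.0, 0.001, 0.001]
contact_force: [1.2, -0.9, 0.4]
opening: 0.995
finger_force: 0.0
```

```bash
python3 - <<'E'
from plant import r,optics
from h import *
go(r,.6471,.1525,.017)
E
```

```text
t 2.95 tcp [0.6488 0.1518 0.0781] shift [0.0018 0.0006 0.0611] turn [ 0.0017  0.0023 -0.001 ] open 0.995 q7 [-0.14 -0.3   0.97]
```

>>> servo_tool(translation=[[0.001,0,0.03],[0,0,0.02],[0,0,0.011],[0,0,0],[0,0,0]], turn=[[0,0,0],[0,0,0],[0,0,0],[0,0,0],[0,0,0]])

```text
clock: 3.58
tool_pos: [0.6478, 0.1502, 0.0161]
eef_rot: [0.001, 1.0, 0.0, 0.001]
contact_force: [0.7, -0.3, 0.1]
opening: 0.998
finger_force: 0.0
```

>>> servo_tool(translation=[[0,0,0],[0,0,0],[0,0,0],[0,0,0],[0,0,0],[0,0,0]], turn=[[0,0,0],[0,0,0],[0,0,0],[0,0,0],[0,0,0],[0,0,0]], grip=0, grip_force=20)

```text
clock: 4.32
tool_pos: [0.6471, 0.1499, 0.0153]
eef_rot: [0.001, 1.0, 0.0, -0.0]
contact_force: [-0.4, -0.1, 0.3]
opening: 0.341
finger_force: 0.0
```

```bash
python3 - <<'E'
from plant import r,optics
from h import *
go(r,.6471,.1525,.017)
s=optics.snapshot("wrist");cv2.imwrite("pics/w3.png",s["img"][100:,100:540,::-1])
s=r.get_state();print(s["opening"],s["finger_force"],s["contact_force"])
E
```

```text
t 4.33 tcp [0.6471 0.1499 0.0153] shift [ 0.      0.0026 -0.0017] turn [ 0.0001 -0.0001 -0.0028] open 0.341 q7 [-0.16 -0.27  0.94]
0.30006212955636435 0.24645755773235578 [-0.24524893  1.69300181 -0.18671129]
```

View pics/w3.png

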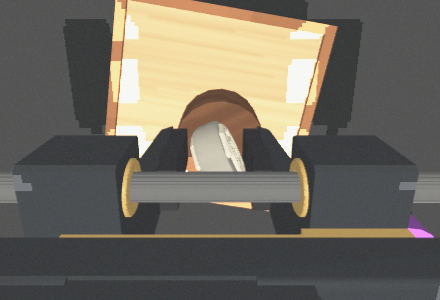

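The picture shows the fingers closed beyond the plinth's half width; the plinth, at about (219,120) in the crop, appears to lie behind the fingers rather than between them. I'll measure from the depth before going on.

```bash
python3 - <<'E'
from plant import r,optics
from h import *
st=r.get_state();print(st["clock"],st["tool_pos"],st["opening"])
s=optics.snapshot("wrist");np.savez("w3.npz",**s)
X=cloud(s);C=-s["R"].T@s["t"];print("cam",C)
for (u,v) in [(319,195),(300,200),(319,205),(319,215),(319,225),(340,225),(310,230),(320,235),(315,250),(325,265),(265,240),(270,260),(360,240),(365,260),(250,150)]:
    print((u,v),X[v,u].round(4),s["img"][v,u])
t=optics.snapshot("top")
cv2.imwrite("pics/t3.png",cv2.resize(t["img"][90:210,200:340,::-1],None,fx=5,fy=5))
E
```

```text
4.375 [0.64718428 0.15004119 0.0153178 ] 0.30006212955636435
cam [0.5816245  0.15039758 0.1844118 ]
(319, 195) [0.6233 0.1529 0.0243] [96 72 60]
(300, 200) [0.6252 0.1421 0.0283] [96 73 58]
(319, 205) [0.6255 0.1527 0.0373] [146 101  77]
(319, 215) [0.6308 0.1527 0.0382] [132  94  72]
(319, 225) [0.6298 0.1524 0.0562] [207 197 173]
(340, 225) [0.6369 0.1642 0.0374] [139 101  75]
(310, 230) [0.6299 0.1482 0.0622] [171 166 152]
(320, 235) [0.6318 0.1528 0.0636] [239 234 216]
(315, 250) [0.6359 0.1505 0.0705] [207 201 181]
(325, 265) [0.6413 0.1547 0.0738] [209 202 184]
(265, 240) [0.6365 0.1267 0.0581] [56 60 62]
(270, 260) [0.6379 0.1317 0.0756] [60 58 60]
(360, 240) [0.6373 0.1722 0.0566] [62 62 65]
(365, 260) [0.6384 0.1715 0.0751] [55 56 59]
(250, 150) [0.5991 0.1109 0.0075] [244 219 162]
```

View pics/t3.png

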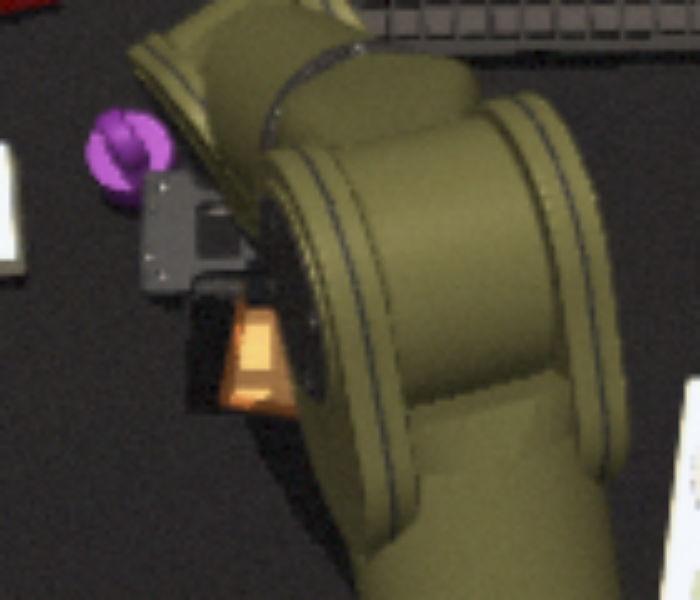

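The top view is blocked by the arm. In depth, the plinth is where it should be (near edge x=0.623, top z=0.038) and the fingers are about at its sides. I'll let the fingers close further.

>>> servo_tool(translation=[[0,0,0],[0,0,0],[0,0,0]], turn=[[0,0,0],[0,0,0],[0,0,0]])

```text
clock: 4.85
tool_pos: [0.6471, 0.15, 0.0153]
eef_rot: [0.001, 1.0, 0.0, 0.0]
contact_force: [-0.0, 0.9, 0.1]
opening: 0.156
finger_force: 20.0
```

```bash
python3 - <<'E'
from plant import r,optics
from h import *
s=np.load("w3.npz");s=dict(s);X=cloud(s)
# finger inner edges at row 245: y where the pixel is dark
for v in (225,235,245):
  print(v,[(u,X[v,u].round(3).tolist(),int(s["img"][v,u].max())) for u in (*range(270,296,5),*range(340,366,5))])
st=r.get_state();print(st["opening"],st["finger_force"],st["contact_force"])
E
```

```text
225 [(270, [0.648, 0.121, 0.008], 246), (275, [0.648, 0.124, 0.007], 246), (280, [0.637, 0.131, 0.038], 132), (285, [0.636, 0.134, 0.039], 136), (290, [0.636, 0.137, 0.038], 131), (295, [0.637, 0.14, 0.038], 128), (340, [0.637, 0.164, 0.037], 139), (345, [0.637, 0.167, 0.038], 138), (350, [0.637, 0.17, 0.038], 141), (355, [0.637, 0.172, 0.038], 142), (360, [0.648, 0.18, 0.009], 245), (365, [0.648, 0.183, 0.008], 246)]
235 [(270, [0.637, 0.128, 0.052], 62), (275, [0.638, 0.13, 0.048], 56), (280, [0.638, 0.133, 0.048], 57), (285, [0.638, 0.135, 0.048], 57), (290, [0.641, 0.137, 0.042], 96), (295, [0.633, 0.141, 0.061], 170), (340, [0.639, 0.164, 0.046], 55), (345, [0.638, 0.166, 0.048], 58), (350, [0.639, 0.169, 0.047], 55), (355, [0.638, 0.171, 0.049], 54), (360, [0.637, 0.173, 0.052], 62), (365, [0.637, 0.176, 0.05], 63)]
245 [(270, [0.638, 0.129, 0.06], 57), (275, [0.638, 0.132, 0.06], 53), (280, [0.638, 0.134, 0.06], 58), (285, [0.638, 0.136, 0.06], 59), (290, [0.637, 0.139, 0.063], 226), (295, [0.635, 0.142, 0.067], 195), (340, [0.644, 0.163, 0.047], 51), (345, [0.638, 0.165, 0.061], 57), (350, [0.638, 0.167, 0.06], 56), (355, [0.638, 0.169, 0.06], 59), (360, [0.638, 0.172, 0.061], 61), (365, [0.637, 0.174, 0.063], 59)]
0.1561072905195517 19.95466331485659 [-0.00105414  0.88589371  0.11633996]
```

The depth shows the fingertips ending at z≈0.046, above the plinth top, so they hold the thin shell instead. The real tips seem about 30 mm higher than the TCP reading. I'll check this against the hover pictures.

```bash
python3 - <<'E'
from plant import r,optics
from h import *
for f,tcp in (("w1",(.4166,.3729,.2513)),("w2",(.6289,.1602,.2508))):
    s=dict(np.load(f+".npz"));X=cloud(s);t=np.array(tcp)
    m=(abs(X[...,0]-t[0])<.03)&(abs(X[...,1]-t[1])<.075)&(X[...,2]>.15)&(s["z_map"]>0)
    for sg in (-1,1):
        P=X[m&((X[...,1]-t[1])*sg>0.02)]-t
        print(f,sg,len(P),"dz pct",np.percentile(P[:,2],[0,1,5,20]).round(4))
        Q=P[P[:,2]<np.percentile(P[:,2],3)];print("  tip pts",Q.mean(0).round(4),Q.min(0).round(3),Q.max(0).round(3))
E
```

```text
w1 -1 22714 dz pct [0.0226 0.0301 0.0485 0.0997]
  tip pts [-0.0055 -0.0472  0.0325] [-0.012 -0.058  0.023] [ 0.009 -0.043  0.04 ]
w1 1 25024 dz pct [0.022  0.0303 0.0504 0.1014]
  tip pts [-0.0046  0.0478  0.033 ] [-0.01   0.044  0.022] [0.01  0.059 0.042]
w2 -1 23688 dz pct [0.0227 0.03   0.0491 0.1001]
  tip pts [-0.0048 -0.0474  0.0326] [-0.011 -0.058  0.023] [ 0.01  -0.043  0.041]
w2 1 24570 dz pct [0.0222 0.0304 0.0503 0.1015]
  tip pts [-0.0051  0.0476  0.0332] [-0.011  0.044  0.022] [0.009 0.058 0.042]
```

>>> servo_tool(translation=[[0,0,0],[0,0,0],[0,0,0],[0,0,0],[0,0,0],[0,0,0]], turn=[[0,0,0],[0,0,0],[0,0,0],[0,0,0],[0,0,0],[0,0,0]], grip=1)

```text
clock: 5.6
tool_pos: [0.6472, 0.1499, 0.0153]
eef_rot: [0.001, 1.0, 0.0, 0.0]
contact_force: [-0.4, 0.3, 0.0]
opening: 0.815
finger_force: 0.0
```

```bash
python3 - <<'E'
from plant import r,optics
from h import *
s=dict(np.load("w1.npz"));X=cloud(s);t=np.array((.4166,.3729,.2513))
for v in range(225,400,12):
    print(v,[(X[v,u]-t).round(3).tolist() for u in (60,150,215,250,320)])
st=r.get_state();go(r,.6471,.1525,.017);print(st["contact_force"])
s=optics.snapshot("wrist");print(plinth(s,(.647,.1525),.008))
X=cloud(s);t=st["tool_pos"];m=(abs(X[...,0]-t[0])<.025)&(abs(abs(X[...,1]-t[1])-.047)<.012)&(X[...,2]>.03)&(s["z_map"]>0)
print(np.percentile(X[m][:,2],[0,1,3,10]))
E
```

```text
225 [[0.089, -0.401, -0.252], [0.091, -0.259, -0.252], [0.092, -0.157, -0.252], [0.093, -0.103, -0.253], [0.093, 0.007, -0.251]]
237 [[-0.035, -0.071, 0.094], [0.111, -0.263, -0.252], [-0.009, -0.05, 0.035], [0.112, -0.104, -0.251], [0.113, 0.007, -0.251]]
249 [[-0.035, -0.065, 0.102], [-0.066, 0.001, 0.169], [-0.01, -0.045, 0.05], [0.134, -0.106, -0.253], [0.134, 0.007, -0.251]]
261 [[-0.034, -0.059, 0.108], [0.15, -0.265, -0.246], [-0.004, -0.045, 0.05], [0.154, -0.107, -0.251], [0.155, 0.006, -0.251]]
273 [[-0.033, -0.057, 0.111], [-0.027, -0.042, 0.102], [-0.027, -0.026, 0.101], [-0.027, -0.016, 0.101], [-0.027, 0.002, 0.101]]
285 [[-0.031, -0.057, 0.112], [-0.025, -0.041, 0.104], [-0.026, -0.024, 0.105], [-0.026, -0.015, 0.105], [-0.026, 0.002, 0.105]]
297 [[-0.027, -0.058, 0.111], [-0.023, -0.041, 0.105], [-0.022, -0.025, 0.104], [-0.022, -0.016, 0.105], [-0.022, 0.002, 0.105]]
309 [[-0.024, -0.059, 0.111], [-0.009, -0.051, 0.091], [0.235, -0.168, -0.24], [0.244, -0.113, -0.251], [0.246, 0.006, -0.253]]
321 [[-0.02, -0.06, 0.111], [-0.006, -0.051, 0.093], [0.258, -0.17, -0.239]
[... 445 characters left out ...]
23, -0.045, 0.128], [-0.023, -0.029, 0.127], [-0.023, -0.017, 0.128], [-0.024, -0.011, 0.128], [-0.023, 0.002, 0.128]]
381 [[-0.066, 0.001, 0.169], [-0.066, 0.001, 0.169], [-0.066, 0.001, 0.169], [-0.022, -0.01, 0.129], [-0.021, 0.002, 0.129]]
393 [[-0.066, 0.001, 0.169], [-0.066, 0.001, 0.169], [-0.066, 0.001, 0.169], [-0.066, 0.001, 0.169], [-0.066, 0.001, 0.169]]
t 5.6 tcp [0.6472 0.1499 0.0153] shift [ 0.0001  0.0026 -0.0017] turn [ 0.0001  0.0001 -0.0027] open 0.815 q7 [-0.16 -0.27  0.94]
[-0.41882329  0.25791865  0.03134991]
('plinth', array([646.8, 150.3]), 25.2, 'ell', [array([645.3, 150.2]), array([44.2, 47. ])], 'z', np.float64(0.0377))
[0.03710044 0.04277337 0.04978932 0.06795748]
```

The body also sits about 30 mm higher than stated relative to the reported TCP, so the reading has a constant offset of about 28 mm along the tool axis: true tip z = reported + 0.028. The ammonite still stands, at (0.647, 0.150). I'll go 25 mm lower and grip the plinth.

>>> servo_tool(translation=[[0,0,0],[0,0,0.006],[0,0,0.007],[0,0,0.006],[0,0,0.006],[0,0,0]], turn=[[0,0,0],[0,0,0],[0,0,0],[0,0,0],[0,0,0],[0,0,0]], grip=1)

```text
clock: 6.4
tool_pos: [0.6466, 0.1497, -0.0104]
eef_rot: [0.001, 1.0, -0.0, -0.001]
contact_force: [-0.1, 0.4, -0.7]
opening: 0.995
finger_force: 0.0
```

>>> servo_tool(translation=[[0,0,0],[0,0,0],[0,0,0],[0,0,0],[0,0,0],[0,0,0],[0,0,0]], turn=[[0,0,0],[0,0,0],[0,0,0],[0,0,0],[0,0,0],[0,0,0],[0,0,0]], grip=0, grip_force=20)

```text
clock: 7.28
tool_pos: [0.6472, 0.1499, -0.0095]
eef_rot: [0.001, 1.0, 0.0, 0.0]
contact_force: [-0.5, 0.1, 2.6]
opening: 0.558
finger_force: 20.0
```

Opening 0.558 (49 mm) at 20 N: the plinth is held. Lift and carry to the cork.

>>> servo_tool(translation=[[0,0,-0.02],[0,0,-0.04],[0,0,-0.03],[0.035,0.035,0],[0.04,0.039,0],[0.04,0.039,0],[0.04,0.039,0],[0.04,0.039,0],[0.0397,0.0393,0],[0,0,0]], turn=[[0,0,0],[0,0,0],[0,0,0],[0,0,0],[0,0,0],[0,0,0],[0,0,0],[0,0,0],[0,0,0],[0,0,0]], grip_force=30)

```text
clock: 8.52
tool_pos: [0.4078, 0.387, 0.0816]
eef_rot: [-0.004, 1.0, 0.003, -0.001]
contact_force: [0.9, -0.6, -2.3]
opening: 0.559
finger_force: 30.0
```

```bash
python3 - <<'E'
from plant import r,optics
from h import *
go(r,.4125,.3802,-.0085)
E
```

```text
t 8.53 tcp [0.4078 0.387  0.0816] shift [-0.0049 -0.0073  0.0901] turn [ 0.0051 -0.0023  0.0078] open 0.559 q7 [-0.72 -0.21  0.45]
```

>>> servo_tool(translation=[[0,0,0.03],[0,0,0.03],[0,0,0.015],[0,0,0],[0,0,0]], turn=[[0,0,0],[0,0,0],[0,0,0],[0,0,0],[0,0,0]])

```text
clock: 9.15
tool_pos: [0.4138, 0.3812, 0.0063]
eef_rot: [0.002, 1.0, 0.001, 0.001]
contact_force: [0.9, -0.2, -2.0]
opening: 0.557
finger_force: 30.0
```

```bash
python3 - <<'E'
from plant import r,optics
from h import *
go(r,.4125,.3802,-.0085)
E
```

```text
t 9.15 tcp [0.4138 0.3812 0.0063] shift [ 0.0013 -0.0011  0.0148] turn [ 0.0013  0.0011 -0.0032] open 0.557 q7 [-0.74 -0.14  0.41]
```

Lower the last 15 mm gently, then release.

>>> servo_tool(translation=[[0,0,0.006],[0,0,0.004],[0,0,0.003],[0,0,0.002],[0,0,0.001],[0,0,0]], turn=[[0,0,0],[0,0,0],[0,0,0],[0,0,0],[0,0,0],[0,0,0]])

```text
clock: 9.9
tool_pos: [0.413, 0.3808, -0.0097]
eef_rot: [0.001, 1.0, -0.0, 0.0]
contact_force: [-1.1, -1.8, 9.4]
opening: 0.557
finger_force: 30.0
```

>>> servo_tool(translation=[[0,0,0],[0,0,0],[0,0,0],[0,0,0],[0,0,-0.03],[0,0,-0.055],[0,0,-0.06],[0,0,-0.06],[0,0,-0.055],[0,0,0]], turn=[[0,0,0],[0,0,0],[0,0,0],[0,0,0],[0,0,0],[0,0,0],[0,0,0],[0,0,0],[0,0,0],[0,0,0]], grip=1)

```text
clock: 11.15
tool_pos: [0.4149, 0.383, 0.2537]
eef_rot: [0.002, 1.0, 0.004, 0.003]
contact_force: [0.7, -0.6, -0.4]
opening: 1.002
finger_force: 0.0
```

```bash
python3 - <<'E'
from plant import r,optics
from h import *
s=optics.snapshot("wrist");print(plinth(s,(.4125,.3805),.008));np.savez("w4.npz",**s)
go(r,.515,-.097,.25)
E
```

```text
('plinth', array([413.4, 380.8]), 24.9, 'ell', [array([413.4, 380.8]), array([44.9, 46. ])], 'z', np.float64(0.0377))
t 11.2 tcp [0.4138 0.3814 0.251 ] shift [-0.1027 -0.4781 -0.    ] turn [ 0.0028  0.0029 -0.003 ] open 1.0 q7 [-0.64 -0.3   0.53]
```

Ammonite is standing on the cork within 1 mm. On to the balance.

>>> servo_tool(translation=[[-0.0115,-0.0535,0],[-0.0115,-0.0535,0],[-0.0115,-0.0535,0],[-0.0115,-0.0535,0],[-0.0115,-0.0535,0],[-0.0115,-0.0535,0],[-0.0115,-0.0535,0],[-0.0115,-0.0535,0],[-0.01,-0.05,0],[0,0,0]], turn=[[0,0,0],[0,0,0],[0,0,0],[0,0,0],[0,0,0],[0,0,0],[0,0,0],[0,0,0],[0,0,0],[0,0,0]])

```text
clock: 12.45
tool_pos: [0.5123, -0.1028, 0.2469]
eef_rot: [0.006, 1.0, -0.001, -0.002]
contact_force: [-0.2, 1.4, -0.7]
opening: 0.999
finger_force: 0.0
```

```bash
python3 - <<'E'
from plant import r,optics
from h import *
s=optics.snapshot("wrist");cv2.imwrite("pics/w5.png",s["img"][:,:,::-1]);np.savez("w5.npz",**s)
print(plinth(s,(.519,-.096),.042))
go(r,.515,-.097,.25)
E
```

```text
('plinth', array([518.6, -98.7]), 24.7, 'ell', [array([520.2, -98.8]), array([47.4, 48.8])], 'z', np.float64(0.0716))
t 12.5 tcp [ 0.5124 -0.0994  0.2472] shift [-0.0026  0.0025 -0.0028] turn [ 0.0001 -0.004  -0.0071] open 0.999 q7 [ 0.31 -0.32  1.44]
```

View pics/w5.png

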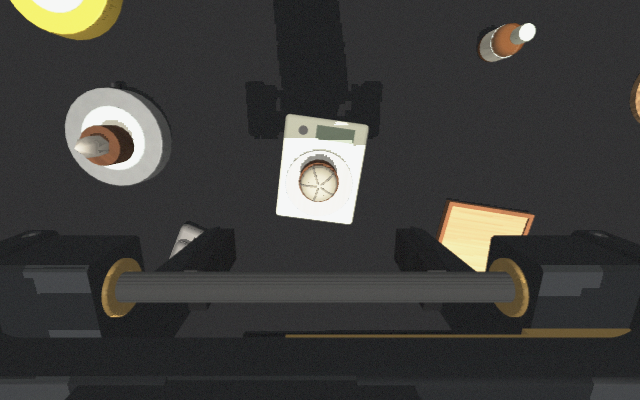

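The balance is centred at about (323,168) with the urchin at (319,180). The crystal on the light base is at (100,145) and the mouse at (185,240), both clear.

```bash
python3 - <<'E'
from plant import r,optics
from h import *
s=optics.snapshot("wrist");np.savez("w6.npz",**s);g=s["img"].max(2)
m=np.zeros(g.shape,bool);m[108:230,268:378]=True
c=biggest(m&(g>110));P=plane(s,c,.034).astype(np.float32)*1000
(b,d,a)=cv2.minAreaRect(P);print("bal",b,d,a)
box=cv2.boxPoints((b,d,a));print(box.round(0).tolist())
for dx in [box[i]-box[i-1] for i in range(4)]:
    if np.linalg.norm(dx)>125 and dx[0]>0: u=dx/np.linalg.norm(dx);print("axis",u,"pan",np.array(b)+15*u)
X=cloud(s);q=(abs(X[...,0]-.525)<.06)&(abs(X[...,1]+.097)<.06)&(X[...,2]>.0385)&(X[...,2]<.047)
P=X[q][:,:2].astype(np.float32)*1000;print("pan pts",q.sum(),cv2.minEnclosingCircle(P),np.percentile(P,[2,98],axis=0))
print(plinth(s,(.519,-.098),.042))
go(r,.519,-.0987,.025)
E
```

```text
bal (512.4923095703125, -95.39893341064453) (109.17753601074219, 138.23941040039062) 81.5753402709961
[[436.0, -139.0], [573.0, -160.0], [589.0, -52.0], [452.0, -31.0]]
axis [ 0.9892094  -0.14650889] pan [527.33045101 -97.59656668]
pan pts 2113 ((528.0401000976562, -97.98303985595703), 45.05986785888672) [[ 485.79745728 -139.19878845]
 [ 568.93950439  -57.00860733]]
('plinth', array([518.7, -98.8]), 24.9, 'ell', [array([519.7, -98.8]), array([47.3, 47.9])], 'z', np.float64(0.0717))
t 12.55 tcp [ 0.5125 -0.0973  0.2476] shift [-0.0073 -0.0016  0.2226] turn [ 0.0011 -0.0035 -0.0036] open 0.996 q7 [ 0.31 -0.33  1.44]
```

Pan centre (0.528, -0.098) agrees by two methods. Descend onto the urchin.

>>> servo_tool(translation=[[-0.007,-0.001,0.03],[0,0,0.055],[0,0,0.055],[0,0,0.035],[0,0,0.015],[0,0,0],[0,0,0]], turn=[[0,0,0],[0,0,0],[0,0,0],[0,0,0],[0,0,0],[0,0,0],[0,0,0]])

```text
clock: 13.42
tool_pos: [0.5217, -0.0981, 0.0605]
eef_rot: [0.001, 1.0, 0.0, 0.001]
contact_force: [0.3, 0.0, 0.2]
opening: 1.002
finger_force: 0.0
```

```bash
python3 - <<'E'
from plant import r,optics
from h import *
go(r,.519,-.0987,.0245)
E
```

```text
t 13.43 tcp [ 0.5217 -0.0981  0.0605] shift [ 0.0028 -0.0006  0.036 ] turn [ 0.0001  0.0022 -0.0023] open 1.002 q7 [ 0.21 -0.19  1.31]
```

>>> servo_tool(translation=[[0.002,0,0.018],[0,0,0.012],[0,0,0.006],[0,0,0],[0,0,0]], turn=[[0,0,0],[0,0,0],[0,0,0],[0,0,0],[0,0,0]])

```text
clock: 14.05
tool_pos: [0.5191, -0.0985, 0.0237]
eef_rot: [0.001, 1.0, 0.0, 0.0]
contact_force: [0.8, -0.7, 0.5]
opening: 0.999
finger_force: 0.0
```

>>> servo_tool(translation=[[0,0,0],[0,0,0],[0,0,0],[0,0,0],[0,0,0],[0,0,0],[0,0,0]], turn=[[0,0,0],[0,0,0],[0,0,0],[0,0,0],[0,0,0],[0,0,0],[0,0,0]], grip=0, grip_force=30)

```text
clock: 14.92
tool_pos: [0.5188, -0.0985, 0.0233]
eef_rot: [0.001, 1.0, 0.0, 0.0]
contact_force: [-0.2, 0.8, 0.9]
opening: 0.557
finger_force: 30.0
```

Held. Lift and carry to the tray centre (0.638, 0.1475).

>>> servo_tool(translation=[[0,0,-0.02],[0,0,-0.03],[0,0,-0.02],[-0.02,0.041,0],[-0.0225,0.047,0],[-0.0225,0.047,0],[-0.0225,0.047,0],[-0.02,0.041,0],[-0.0117,0.023,0],[0,0,0]], turn=[[0,0,0],[0,0,0],[0,0,0],[0,0,0],[0,0,0],[0,0,0],[0,0,0],[0,0,0],[0,0,0],[0,0,0]])

```text
clock: 16.18
tool_pos: [0.6384, 0.1502, 0.0928]
eef_rot: [-0.0, 1.0, 0.001, -0.0]
contact_force: [-0.3, -1.2, -1.7]
opening: 0.561
finger_force: 30.0
```

>>> servo_tool(translation=[[0,0,0.02],[0,0,0.03],[0,0,0.025],[0,0,0.01],[0,0,0],[0,0,0]], turn=[[0,0,0],[0,0,0],[0,0,0],[0,0,0],[0,0,0],[0,0,0]])

```text
clock: 16.92
tool_pos: [0.6393, 0.1469, 0.0091]
eef_rot: [0.002, 1.0, 0.0, 0.001]
contact_force: [0.0, -0.2, -1.1]
opening: 0.566
finger_force: 30.0
```

```bash
python3 - <<'E'
from plant import r,optics
from h import *
go(r,.638,.1475,-.0107)
E
```

```text
t 16.93 tcp [0.6393 0.1469 0.0091] shift [0.0013 0.0006 0.0198] turn [ 0.0003  0.0014 -0.0033] open 0.566 q7 [-0.21 -0.17  1.04]
```

>>> servo_tool(translation=[[0.001,0,0.007],[0,0,0.006],[0,0,0.004],[0,0,0.002],[0,0,0.001],[0,0,0]], turn=[[0,0,0],[0,0,0],[0,0,0],[0,0,0],[0,0,0],[0,0,0]])

```text
clock: 17.68
tool_pos: [0.6373, 0.1472, -0.0106]
eef_rot: [0.001, 1.0, -0.0, -0.0]
contact_force: [-3.0, -1.5, 7.2]
opening: 0.561
finger_force: 30.0
```

Contact. Release and rise.

>>> servo_tool(translation=[[0,0,0],[0,0,0],[0,0,0],[0,0,0],[0,0,-0.03],[0,0,-0.055],[0,0,-0.06],[0,0,-0.06],[0,0,-0.055],[0,0,0]], turn=[[0,0,0],[0,0,0],[0,0,0],[0,0,0],[0,0,0],[0,0,0],[0,0,0],[0,0,0],[0,0,0],[0,0,0]], grip=1)

```text
clock: 18.92
tool_pos: [0.6406, 0.1483, 0.2537]
eef_rot: [0.002, 1.0, 0.002, 0.005]
contact_force: [0.5, -0.3, 0.1]
opening: 0.999
finger_force: 0.0
```

```bash
python3 - <<'E'
from plant import r,optics
from h import *
s=optics.snapshot("wrist");print(plinth(s,(.638,.1475),.008))
go(r,.468,-.367,.25)
E
```

```text
('plinth', array([637.5, 147.1]), 24.8, 'ell', [array([638.2, 147.2]), array([47.3, 47.8])], 'z', np.float64(0.0377))
t 18.98 tcp [0.6387 0.1476 0.2505] shift [ 0.1692 -0.5151 -0.0009] turn [ 0.0013  0.0044 -0.003 ] open 1.001 q7 [-0.17 -0.24  1.12]
```

Urchin is within 1 mm of the tray middle. Over to the light base.

>>> servo_tool(translation=[[0.017,-0.0515,0],[0.017,-0.0515,0],[0.017,-0.0515,0],[0.017,-0.0515,0],[0.017,-0.0515,0],[0.017,-0.0515,0],[0.017,-0.0515,0],[0.017,-0.0515,0],[0.017,-0.0515,0],[0.017,-0.0515,0]], turn=[[0,0,0],[0,0,0],[0,0,0],[0,0,0],[0,0,0],[0,0,0],[0,0,0],[0,0,0],[0,0,0],[0,0,0]])

```text
clock: 20.23
tool_pos: [0.4644, -0.3683, 0.2463]
eef_rot: [0.001, 1.0, 0.001, -0.001]
contact_force: [0.9, 0.2, 1.5]
opening: 1.002
finger_force: 0.0
```

>>> servo_tool(translation=[[0,0,0],[0,0,0],[0,0,0]], turn=[[0,0,0],[0,0,0],[0,0,0]])

```text
clock: 20.6
tool_pos: [0.4668, -0.3652, 0.2476]
eef_rot: [-0.0, 1.0, 0.001, -0.0]
contact_force: [0.4, 0.8, 0.8]
opening: 0.999
finger_force: 0.0
```

```bash
python3 - <<'E'
from plant import r,optics
from h import *
s=optics.snapshot("wrist");cv2.imwrite("pics/w7.png",s["img"][:,:,::-1]);np.savez("w7.npz",**s)
print(plinth(s,(.47,-.367),.028))
X=cloud(s);q=(abs(X[...,0]-.468)<.08)&(abs(X[...,1]+.37)<.08)&(X[...,2]>.021)&(X[...,2]<.035)&(s["z_map"]>0)
print("light",cv2.minEnclosingCircle(plane(s,biggest(q),.028).astype(np.float32)*1000))
go(r,.468,-.367,.0098)
E
```

```text
('plinth', array([ 472.4, -369.2]), 25.0, 'ell', [array([ 472.4, -369.4]), array([48.1, 48.9])], 'z', np.float64(0.0577))
light ((462.48101806640625, -370.9484558105469), 67.06066131591797)
t 20.65 tcp [ 0.4669 -0.3654  0.2479] shift [-0.0011 -0.0019  0.2381] turn [ 0.0014 -0.0003  0.0002] open 0.999 q7 [ 0.75 -0.29  1.97]
```

View pics/w7.png

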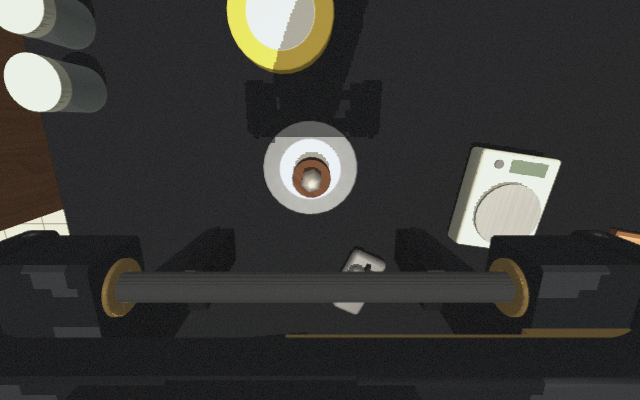

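The light base is centred at about (310,168) with the crystal at (311,179), and the mouse at (360,280) is well clear. The empty balance pan is at (508,212).

```bash
python3 - <<'E'
from h import *
s=dict(np.load("w7.npz"));g=s["img"].max(2)
m=np.zeros(g.shape,bool);m[112:222,255:365]=True
for th in (60,90,120,225):
    c=biggest(m&(g>th));P=plane(s,cv2.convexHull(c)[:,0],.028).astype(np.float32)*1000
    print(th,cv2.minEnclosingCircle(P),cv2.fitEllipse(P))
    P=P[P[:,0]>445]; A=np.c_[2*P,np.ones(len(P))];x=np.linalg.lstsq(A,(P**2).sum(1),rcond=None)[0];print("  lsq",x[:2],np.sqrt(x[2]+x[0]**2+x[1]**2))
E
```

```text
60 ((465.6379699707031, -370.87445068359375), 64.93241882324219) ((465.9305725097656, -370.8379211425781), (128.68069458007812, 129.4306182861328), 173.50559997558594)
  lsq [ 465.64749131 -370.82566803] 64.67826725437277
90 ((465.99444580078125, -371.1539611816406), 64.27330017089844) ((466.0845642089844, -371.0899963378906), (126.77993774414062, 128.33363342285156), 5.226747035980225)
  lsq [ 465.52878178 -371.13003444] 64.09878690795287
120 ((465.8008728027344, -371.20513916015625), 63.95359420776367) ((465.86773681640625, -371.2289733886719), (126.89244842529297, 127.4318618774414), 14.474687576293945)
  lsq [ 465.68337647 -371.2906321 ] 63.683619251471804
225 ((465.9154357910156, -371.25421142578125), 41.436126708984375) ((466.01422119140625, -371.20672607421875), (82.39702606201172, 82.5153579711914), 173.1259002685547)
  lsq [ 466.02146503 -371.18325369] 41.22507713943367
```

>>> servo_tool(translation=[[-0.005,-0.004,0.03],[0,0,0.055],[0,0,0.055],[0,0,0.035],[0,0,0.015],[0,0,0],[0,0,0]], turn=[[0,0,0],[0,0,0],[0,0,0],[0,0,0],[0,0,0],[0,0,0],[0,0,0]])

```text
clock: 21.52
tool_pos: [0.4724, -0.3718, 0.0598]
eef_rot: [0.001, 1.0, -0.001, 0.001]
contact_force: [0.3, 0.7, -0.2]
opening: 0.998
finger_force: 0.0
```

```bash
python3 - <<'E'
from plant import r,optics
from h import *
go(r,.4724,-.3693,.0098)
E
```

```text
t 21.52 tcp [ 0.4724 -0.3718  0.0598] shift [0.0002 0.0026 0.05  ] turn [-0.0015  0.0025 -0.0025] open 0.998 q7 [ 0.7  -0.2   1.88]
```

Light base centre (0.466, -0.371). Down the last 50 mm and grip the crystal's plinth.

>>> servo_tool(translation=[[0,0.002,0.022],[0,0,0.016],[0,0,0.011],[0,0,0],[0,0,0]], turn=[[0,0,0],[0,0,0],[0,0,0],[0,0,0],[0,0,0]])

```text
clock: 22.15
tool_pos: [0.4715, -0.3696, 0.0097]
eef_rot: [0.001, 1.0, -0.0, 0.0]
contact_force: [-0.6, 0.8, 0.6]
opening: 1.001
finger_force: 0.0
```

>>> servo_tool(translation=[[0,0,0],[0,0,0],[0,0,0],[0,0,0],[0,0,0],[0,0,0],[0,0,0]], turn=[[0,0,0],[0,0,0],[0,0,0],[0,0,0],[0,0,0],[0,0,0],[0,0,0]], grip=0, grip_force=30)

```text
clock: 23.02
tool_pos: [0.4712, -0.3694, 0.0093]
eef_rot: [0.001, 1.0, 0.0, 0.0]
contact_force: [0.7, 0.3, 1.1]
opening: 0.56
finger_force: 30.0
```

Held. Carry to the pan at (0.528, -0.098).

>>> servo_tool(translation=[[0,0,-0.02],[0,0,-0.04],[0,0,-0.03],[-0.008,0.04,0],[-0.011,0.053,0],[-0.011,0.053,0],[-0.011,0.053,0],[-0.009,0.045,0],[-0.006,0.0276,0],[0,0,0]], turn=[[0,0,0],[0,0,0],[0,0,0],[0,0,0],[0,0,0],[0,0,0],[0,0,0],[0,0,0],[0,0,0],[0,0,0]])

```text
clock: 24.28
tool_pos: [0.5289, -0.0943, 0.1003]
eef_rot: [-0.001, 1.0, 0.001, 0.001]
contact_force: [0.0, -1.0, -2.0]
opening: 0.562
finger_force: 30.0
```

>>> servo_tool(translation=[[0,0,0.015],[0,0,0.025],[0,0,0.015],[0,0,0.005],[0,0,0],[0,0,0]], turn=[[0,0,0],[0,0,0],[0,0,0],[0,0,0],[0,0,0],[0,0,0]])

```text
clock: 25.02
tool_pos: [0.5284, -0.0981, 0.0398]
eef_rot: [0.002, 1.0, -0.0, 0.001]
contact_force: [0.6, -0.5, -2.0]
opening: 0.559
finger_force: 30.0
```

```bash
python3 - <<'E'
from plant import r,optics
from h import *
go(r,.527,-.0978,.0233)
E
```

```text
t 25.02 tcp [ 0.5284 -0.0981  0.0398] shift [0.0014 0.0003 0.0165] turn [-0.      0.0011 -0.0031] open 0.559 q7 [ 0.16 -0.1   1.44]
```

>>> servo_tool(translation=[[0,0,0.006],[0,0,0.005],[0,0,0.003],[0,0,0.002],[0,0,0.001],[0,0,0]], turn=[[0,0,0],[0,0,0],[0,0,0],[0,0,0],[0,0,0],[0,0,0]])

```text
clock: 25.78
tool_pos: [0.5278, -0.0979, 0.0233]
eef_rot: [0.001, 1.0, -0.0, 0.0]
contact_force: [-3.1, 0.6, 8.4]
opening: 0.561
finger_force: 30.0
```

>>> servo_tool(translation=[[0,0,0],[0,0,0],[0,0,0],[0,0,0],[0,0,-0.03],[0,0,-0.055],[0,0,-0.06],[0,0,-0.06],[0,0,-0.025],[0,0,0]], turn=[[0,0,0],[0,0,0],[0,0,0],[0,0,0],[0,0,0],[0,0,0],[0,0,0],[0,0,0],[0,0,0],[0,0,0]], grip=1)

```text
clock: 27.02
tool_pos: [0.5291, -0.0981, 0.2541]
eef_rot: [0.002, 1.0, -0.0, 0.002]
contact_force: [0.1, 0.4, -1.3]
opening: 0.998
finger_force: 0.0
```

```bash
python3 - <<'E'
from plant import r,optics
from h import *
s=optics.snapshot("wrist");print(plinth(s,(.528,-.0978),.042))
go(r,.4134,.3808,.25)
E
```

```text
('plinth', array([528.9, -97.8]), 25.0, 'ell', [array([529.1, -97.7]), array([48.1, 48.7])], 'z', np.float64(0.0717))
t 27.07 tcp [ 0.5279 -0.098   0.2524] shift [0.1159 0.4785 0.0022] turn [-0.0002  0.0008 -0.003 ] open 0.997 q7 [ 0.23 -0.21  1.52]
```

Crystal is within about 1 mm. Fetch the ammonite from the cork.

>>> servo_tool(translation=[[0.0125,0.0515,0],[0.0125,0.0515,0],[0.0125,0.0515,0],[0.0125,0.0515,0],[0.0125,0.0515,0],[0.0125,0.0515,0],[0.0125,0.0515,0],[0.0125,0.0515,0],[0.0145,0.0665,0],[0,0,0]], turn=[[0,0,0],[0,0,0],[0,0,0],[0,0,0],[0,0,0],[0,0,0],[0,0,0],[0,0,0],[0,0,0],[0,0,0]])

```text
out of range; nothing moved
```

>>> servo_tool(translation=[[0.0125,0.053,0],[0.0125,0.053,0],[0.0125,0.053,0],[0.0125,0.053,0],[0.0125,0.053,0],[0.0125,0.053,0],[0.0125,0.053,0],[0.0125,0.053,0],[0.0145,0.0545,0],[0,0,0]], turn=[[0,0,0],[0,0,0],[0,0,0],[0,0,0],[0,0,0],[0,0,0],[0,0,0],[0,0,0],[0,0,0],[0,0,0]])

```text
clock: 28.32
tool_pos: [0.4108, 0.3859, 0.25]
eef_rot: [-0.003, 1.0, 0.001, -0.002]
contact_force: [-1.2, -0.7, 0.1]
opening: 1.002
finger_force: 0.0
```

>>> servo_tool(translation=[[0,0,0.03],[0,0,0.055],[0,0,0.055],[0,0,0.015],[0,0,0],[0,0,0]], turn=[[0,0,0],[0,0,0],[0,0,0],[0,0,0],[0,0,0],[0,0,0]])

```text
clock: 29.08
tool_pos: [0.4158, 0.3817, 0.0989]
eef_rot: [0.002, 1.0, 0.001, 0.001]
contact_force: [0.5, -0.1, -0.3]
opening: 1.005
finger_force: 0.0
```

```bash
python3 - <<'E'
from plant import r,optics
from h import *
s=optics.snapshot("wrist");print(plinth(s,(.4134,.3808),.008))
go(r,.4134,.3808,-.0095)
E
```

```text
('plinth', array([413.2, 381. ]), 25.1, 'ell', [array([413. , 380.9]), array([45.5, 46.6])], 'z', np.float64(0.0377))
t 29.12 tcp [0.4159 0.3819 0.0992] shift [ 0.0028 -0.0013  0.1086] turn [ 0.0026  0.0025 -0.003 ] open 0.999 q7 [-0.74 -0.15  0.55]
```

>>> servo_tool(translation=[[0.001,0,0.03],[0,0,0.04],[0,0,0.025],[0,0,0.013],[0,0,0],[0,0,0]], turn=[[0,0,0],[0,0,0],[0,0,0],[0,0,0],[0,0,0],[0,0,0]])

```text
clock: 29.88
tool_pos: [0.4145, 0.3817, -0.0094]
eef_rot: [0.001, 1.0, 0.001, 0.001]
contact_force: [-0.5, 0.2, 0.2]
opening: 0.996
finger_force: 0.0
```

>>> servo_tool(translation=[[0,0,0],[0,0,0],[0,0,0],[0,0,0],[0,0,0],[0,0,0],[0,0,0]], turn=[[0,0,0],[0,0,0],[0,0,0],[0,0,0],[0,0,0],[0,0,0],[0,0,0]], grip=0, grip_force=30)

```text
clock: 30.75
tool_pos: [0.4138, 0.3809, -0.0106]
eef_rot: [0.001, 1.0, 0.0, 0.0]
contact_force: [-0.3, -0.5, 1.3]
opening: 0.557
finger_force: 30.0
```

Held. Lift 170 mm to pass above the other specimens, then carry to the light base.

>>> servo_tool(translation=[[0,0,-0.02],[0,0,-0.05],[0,0,-0.05],[0,0,-0.05],[-0.002,-0.03,0],[-0.004,-0.054,0],[-0.004,-0.054,0],[-0.004,-0.054,0],[-0.004,-0.054,0],[-0.004,-0.054,0]], turn=[[0,0,0],[0,0,0],[0,0,0],[0,0,0],[0,0,0],[0,0,0],[0,0,0],[0,0,0],[0,0,0],[0,0,0]])

```text
clock: 32.0
tool_pos: [0.435, 0.079, 0.1603]
eef_rot: [0.001, 1.0, -0.0, 0.001]
contact_force: [0.7, 0.6, -2.5]
opening: 0.561
finger_force: 30.0
```

>>> servo_tool(translation=[[-0.004,-0.054,0],[-0.004,-0.054,0],[-0.004,-0.054,0],[-0.004,-0.054,0],[-0.004,-0.054,0],[-0.004,-0.054,0],[-0.004,-0.054,0],[-0.002,-0.044,0],[0,-0.03,0],[0,0,0]], turn=[[0,0,0],[0,0,0],[0,0,0],[0,0,0],[0,0,0],[0,0,0],[0,0,0],[0,0,0],[0,0,0],[0,0,0]])

```text
clock: 33.25
tool_pos: [0.4621, -0.3746, 0.1598]
eef_rot: [0.004, 1.0, -0.001, -0.0]
contact_force: [1.0, 0.1, -2.9]
opening: 0.555
finger_force: 30.0
```

```bash
python3 - <<'E'
from plant import r,optics
from h import *
go(r,.466,-.371,.0095)
E
```

```text
t 33.25 tcp [ 0.4621 -0.3746  0.1598] shift [-0.004   0.004   0.1503] turn [-0.0023 -0.0005 -0.0082] open 0.555 q7 [ 0.81 -0.36  1.84]
```

>>> servo_tool(translation=[[-0.001,0,0.025],[0,0,0.045],[0,0,0.04],[0,0,0.02],[0,0,0],[0,0,0]], turn=[[0,0,0],[0,0,0],[0,0,0],[0,0,0],[0,0,0],[0,0,0]])

```text
clock: 34.0
tool_pos: [0.4656, -0.3709, 0.0306]
eef_rot: [0.001, 1.0, -0.0, 0.001]
contact_force: [-0.4, -0.0, -0.9]
opening: 0.556
finger_force: 30.0
```

```bash
python3 - <<'E'
from plant import r,optics
from h import *
go(r,.466,-.371,.0095)
E
```

```text
t 34.0 tcp [ 0.4656 -0.3709  0.0306] shift [-0.0004 -0.0001  0.0211] turn [-0.0005  0.0015 -0.002 ] open 0.556 q7 [ 0.75 -0.27  1.75]
```

>>> servo_tool(translation=[[0,0,0.008],[0,0,0.006],[0,0,0.004],[0,0,0.002],[0,0,0.001],[0,0,0]], turn=[[0,0,0],[0,0,0],[0,0,0],[0,0,0],[0,0,0],[0,0,0]])

```text
clock: 34.75
tool_pos: [0.4645, -0.3711, 0.0094]
eef_rot: [0.001, 1.0, -0.0, -0.0]
contact_force: [-2.9, 0.9, 7.4]
opening: 0.558
finger_force: 30.0
```

>>> servo_tool(translation=[[0,0,0],[0,0,0],[0,0,0],[0,0,0],[0,0,-0.03],[0,0,-0.055],[0,0,-0.06],[0,0,-0.06],[0,0,-0.035],[0,0,0]], turn=[[0,0,0],[0,0,0],[0,0,0],[0,0,0],[0,0,0],[0,0,0],[0,0,0],[0,0,0],[0,0,0],[0,0,0]], grip=1)

```text
clock: 36.0
tool_pos: [0.4663, -0.3721, 0.2513]
eef_rot: [0.002, 1.0, -0.002, 0.003]
contact_force: [-0.3, -0.6, -1.1]
opening: 0.998
finger_force: 0.0
```

```bash
python3 - <<'E'
from plant import r,optics
from h import *
s=optics.snapshot("wrist");print(plinth(s,(.465,-.371),.028))
s=optics.snapshot("scene");cv2.imwrite("pics/end.png",s["img"][:,:,::-1])
E
```

```text
('plinth', array([ 464.2, -370.9]), 24.9, 'ell', [array([ 464.5, -370.9]), array([45.5, 46.1])], 'z', np.float64(0.0577))
```

View pics/end.png

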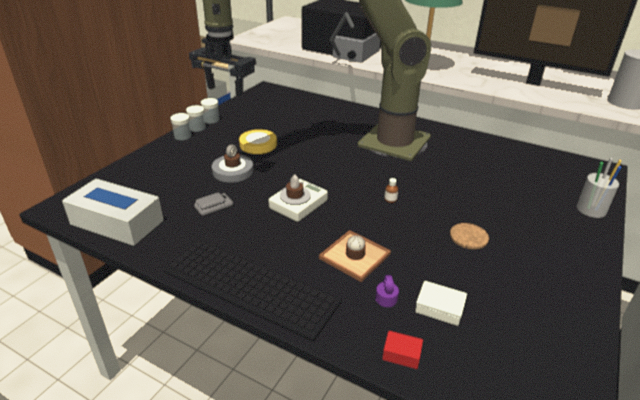

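The scene shows the ammonite on the light base (232,158), the crystal on the pan (295,188), the urchin in the tray (356,248), the cork mat empty (470,236) and the bystanders unmoved. The gripper is clear of everything.

```bash
python3 -c "
from plant import r
print(r.finish_job())"
```

```text
the job is handed in; nothing more can be done
None
```

The crystal is on the balance pan, the ammonite on the light base and the urchin in the tray, each upright and within about 2 mm of its middle by the wrist camera; the cork mat is empty and the job is handed in with no verdict shown (my first grip closed briefly on the ammonite's shell, because the real fingertips sit about 28 mm higher than the reported TCP).

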